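# Snap the pipe clip shut with the clip pliers

## Robot

A 6-joint arm with a two-finger parallel gripper is mounted at the origin on a cart in front of the work surface, level with it; the furniture and walls round the work are solid. World frame = base frame: x ahead of the robot, y to its left, z up, the work surface at z = 0. Lengths are in m, angles in rad, forces in N, time in s.
With the tool pointing down it reaches from about 0.25 to 0.775 m from the base axis. Payload 4 kg.
Tool frame: the origin (TCP) lies at the very end of the fingers, on their centre line; the grasp point (between the pads) lies 19 mm behind it; z points along the fingers, y is the direction in which the jaws open and shut (so a half turn about z gives the same grasp; the last joint's range is limited). The gripper opens to 94 mm and grips with 3 to 60 N. Pads are 16 mm wide; open, the fingers measure 119 mm over their backs; the gripper's body (75 mm by 177 mm) begins 78 mm behind the grasp point.
Start: joints at [1.051, 0.087, 1.371, -0, 1.684, -0.103], TCP at [0.223, 0.503, 0.206] pointing down, gripper open.
Joint ranges: [-3.1, 3.1], [-0.76, 2.03], [0.27, 2.55], [-1.08, 4.22], [0.17, 2.65], [-2.57, 2.57]. Speed limits (rad/s): [2.79, 2.79, 3.14, 3.14, 3.14, 3.14].

## Interface

Orientations are given as [roll, pitch, yaw] about the fixed x, y, z axes, in that order (R = Rz(yaw) Ry(pitch) Rx(roll)).
In Python, from bench import robot, snapshot, models gives the robot as it stands.
- The arm moves only by the tool arm_command, never from a script. Its argument "commands" is text: rows parted by semicolons, each of 7 numbers parted by spaces: the shift along the tool's x, y, z in mm, then the turn, a rotation vector about the tool's x, y, z in degrees, then the opening, from 0 (shut) to 1 (fully open). In form: tx ty tz rx ry rz hand; .... A call has 1 to 12 rows; each row shifts and turns the pose as measured when the row begins, along the tool's axes as they then stand; what a row does not reach is not made up. A row lasts 1/8 s, in which the tool goes at most 62.5 mm and 10.7 degrees, less where a joint would pass 70% of its speed; a pose out of reach is approached as far as the arm can. A call is refused whole if a number of a shift passes 62.5 or a number of a turn 10.7, either way. A call with a gripper value outside its range is refused whole. The fingers move at their own pace and stop on an object; the grip force is fixed at half the most. Time passes only in rows, so rows that do not move let the fingers close. It gives the time, the measured TCP pose, the force and the opening at its end, in the units of the state.
- robot.get_obs(): the state, without advancing time (a new reading comes with each control period).
- snapshot(name): name is "scene" or "top"; returns a dict with "img" (384x512x3 uint8, blue, green, red), "camera_matrix" (3x3 intrinsics, pixels), "origin" and "rotation" of the camera in the world. Camera axes: x right, y down, z forward; pixel columns grow to the right and rows downward; lengths in m; the calibration is good to about 2 mm. A picture is of the moment at which its call begins. There is no depth.
- robot.close_job(): hands the job in, once; it reports no verdict.
Trained networks look in a picture, given as the dict that the camera call returned (one of the last four; its "shot" number tells which), for a name from the list of things; names that differ only in an ending like _2 or _b are one class to them, and where a whole thing is asked for, a point or a joint stands for the part that bears it (a point fixed in the world has none). Each returns a list of dicts, best first, with "conf" (0 to 1); they miss things now and then, are a little off and sometimes report something else, mostly with a low value. They report only what shows in the picture. A call takes as long as a camera call. They do not tell look-alikes from the thing itself.
- models.spot_in(query, picture): "bbox" ([left, top, width, height] as shares, 0 to 1, of the picture: columns of its width, rows of its height, round what is visible of it).
- models.tip_of(query, picture): "centre" ([column, row] as shares, 0 to 1, of the picture: columns of its width, rows of its height: a listed point, or the origin of a listed thing).
The state is a dict: "time": time; "joint_positions": joint angles; "qvel": joint speeds; "joint_torque": joint torques, N m; "tool_pos": TCP position; "ee_rot": TCP orientation; "wrist_force": force on the tool from outside, world axes, zero at the start; "wrist_torque": the same for the moment, N m; "width": finger opening in m.
Only numpy, scipy, OpenCV 4.12 (cv2) and the standard library are available. Lean on these libraries where they do the work, as an engineer would, in place of code of your own. Each camera call takes 0.05 s, during which the arm holds its last target. There are 200 camera calls.

## Task

Take the spring-open clip pliers out of their holder, squeeze the two ears of the orange snap clip on the pipe together with their jaws until the catch clicks and the clip stays shut by itself, then put the pliers back upright in the holder. Squeeze gently and stop as soon as it clicks, because the plastic ears break under a hard squeeze; do not push the clip with the gripper itself, and leave the other things on the bench where they are.

Things in the scene. Friction and masses are not known exactly. Their poses are not given: they have to be found in the camera images.
- pliers_grip (a point): Middle between the two green handle sleeves of the clip pliers (0.28 kg), which stand jaws down; 137 mm above the feet. z up along the pliers, handles at +y and -y. Grasp both handles together here from above, fingers at +y and -y: 68 mm over the sleeves at rest, 16 mm thick in x, sleeves reach 28 mm above and 20 mm below this point.
- pliers_hinge (a point): Hinge pin of the pliers, along x, 75 mm above the feet. The sleeves are 65 mm above it, the biting faces 63 mm below it. A spring opens the pliers: about 8 N per finger at rest, 10 N at a handle width of 63 mm, 19 N at 45 mm. A handle width of 63 to 65 mm carries them safely with the jaws open.
- pliers_foot (a point): Point on the pliers' centre line at the underside of the jaws (the feet they stand on); axes as pliers_grip. Each steel jaw tip is 12 mm thick in x, 9 mm wide in y, 48 mm tall. Gap between the tips: 46 mm at rest, 41 mm at a handle width of 63 mm, 24 mm at 45 mm. The middle of the biting faces is 12 mm above this point.
- pliers_arm (a joint): Closing of the pliers in rad: 0 open at rest, grows as they close (jaw gap = 46 mm - 63 mm per rad, handle width = 68 mm - 65 mm per rad), stop at 0.6.
- pocket (a point): Centre of the floor of the grey pliers holder's pocket, fixed to the bench, 10 mm above it. z up; the pocket is 16 mm wide along its x, 76 mm long along its y, 42 mm deep, with a flared mouth ending 62 mm above the bench. The pliers stand in it, feet on this floor, their x and y along the pocket's.
- ear_fixed (a point): Centre of the outer face of the fixed ear of the orange plastic snap clip, 76 mm above the bench. The clip sits round the black cap of an upright pipe on a fixed stand. x points to the pipe's axis, 40 mm further; +y to the moving ear. Ear 4 mm thick, 16 mm tall (8 mm up and down from here), reaching 11 mm towards -x and 18 mm towards +x.
- ear_moving (a point): Centre of the outer face of the moving ear, same size, at the +y side; about 35 mm from the fixed ear's outer face while open. Lower the jaws from above astride the ears, halfway between these two points, pliers' y along the clip's y, the jaws' biting middle at this height.
- catch (a point): Top of the black catch that bridges the ears, 19 mm above the ears' middle; 8 mm wide along x. The pipe's cap ends 5 mm above this point. The jaws go in beside it on the -x side, 15 mm away, at the ear points.
- clip_arm (a joint): Opening of the clip in rad: 0.34 sprung open (start). The moving ear is 63 mm from its hinge. The catch clicks somewhere between 0.24 and 0.04: it differs from clip to clip and cannot be seen. Let go before the click, the clip springs back to 0.34; after it, it stays below 0.24.
- clip_band: The clip; origin on the pipe's axis at the middle height of the ears, x, y, z as at ear_fixed. It swivels on the pipe by up to 0.45 rad with light resistance, so a squeeze centres itself. Finger force on the handles climbs to about 10 N above the spring's, drops by about 9 N at the click (small slips before it drop it less), and within another 0.03 rad a hard stop is met. The plastic breaks at 14 N on an ear (14 N per finger above the spring's).
- bearing: Ball bearing lying flat, 62 mm across, 16 mm high; bystander.
- black_tape: Roll of black insulating tape, 62 mm across, 18 mm high; bystander.
- plug: Spark plug lying down, 21 x 70 x 18 mm; bystander.
- screws: Cardboard screw box, 70 x 110 x 45 mm; bystander.
Not all that is in view belongs to the job. Of the things that look like the part that bears pliers_grip, the smaller one is meant.

How it is judged:
By the outcome, as a careful person would: the job done as asked, in the order asked, and still so for the second after the job is handed in, with the robot touching nothing.
It also fails if it takes over 70 s, if anything falls off the work surface, if the arm or the gripper's body presses on something with over 40 N, if the wrist force passes 120 N, or if a joint passes its speed limit or range.

## Working session

There is one attempt and no reset: what is moved stays moved. The work goes in short steps, Python scripts to look and compute and a tool call to move; the robot and the scene stay as the last step left them, time stands still between calls to the robot, and variables do not carry over. Pictures are saved under pics/ and viewed, about 8 in all and at most 12, crops included, and the job is handed in when it is done.

Besides the shell and the picture viewer there is one more tool, called after "Request:" as name(argument=value, ...) on one line, values as JSON. arm_command: Moves the arm, as the interface text tells. Its arguments: {"type":"object","properties":{"commands":{"type":"string"}},"required":["commands"]}

```bash
mkdir -p pics; cat > h.py <<'E'
import numpy as np, cv2
from bench import robot, snapshot, models
def ray(p,c):
    h,w=p["img"].shape[:2]
    d=np.linalg.inv(p["camera_matrix"])@[c[0]*w,c[1]*h,1]
    return np.array(p["origin"]),np.array(p["rotation"])@d
def atz(p,c,z):
    o,d=ray(p,c); return o+d*(z-o[2])/d[2]
def tri(a,b):
    (o1,d1),(o2,d2)=a,b
    s=np.linalg.lstsq(np.c_[d1,-d2],o2-o1,rcond=None)[0]
    p,q=o1+d1*s[0],o2+d2*s[1]
    return (p+q)/2,np.linalg.norm(p-q)
def proj(p,X):
    c=np.array(p["camera_matrix"])@np.array(p["rotation"]).T@(np.array(X)-p["origin"]); return c[:2]/c[2]
E
python3 - <<'E'
from h import *
np.set_printoptions(precision=4,suppress=True)
P={n:snapshot(n) for n in("scene","top")}
for n in P: cv2.imwrite(f"pics/{n}0.png",P[n]["img"]); print(n,P[n]["origin"],P[n]["camera_matrix"][0])
for q in "pliers_grip pliers_hinge pliers_foot pocket ear_fixed ear_moving catch clip_band".split():
    for n in P:
        for r in models.tip_of(q,P[n])[:3]: print(q,n,np.round(r["conf"],2),np.array(r["centre"])*[512,384])
print(robot.get_obs())
E
```

```text
scene [-0.1269 -0.4401  0.9503] [406.2243   0.     254.219 ]
top [ 0.3106 -0.1171  1.3518] [403.7219   0.     263.7416]
pliers_grip scene 0.71 [268.1856 219.6096]
pliers_grip scene 0.7 [404.1216 238.0032]
pliers_grip scene 0.51 [215.296  182.0928]
pliers_grip top 0.89 [391.9872 197.7984]
pliers_grip top 0.59 [277.1968 225.4848]
pliers_grip top 0.5 [285.184  222.9888]
pliers_hinge scene 0.93 [397.824  261.6192]
pliers_hinge scene 0.7 [200.192 191.616]
pliers_hinge scene 0.34 [205.4144 237.6192]
pliers_hinge top 0.69 [381.0816 203.7888]
pliers_hinge top 0.58 [282.0096 227.0976]
pliers_foot scene 0.82 [269.2096 250.9056]
pliers_foot scene 0.5 [267.9808 217.6128]
pliers_foot top 0.84 [374.9888 208.5888]
pliers_foot top 0.64 [281.6    223.7184]
pliers_foot top 0.46 [279.9104 225.6   ]
pocket scene 0.96 [270.7968 247.7184]
pocket top 0.81 [282.4192 224.9856]
ear_fixed scene 0.63 [213.8112 193.1904]
ear_fixed top 0.4 [218.88   200.7168]
ear_moving scene 0.55 [200.8064 192.8832]
ear_moving top 0.63 [207.7184 206.2848]
catch scene 0.47 [212.8896 186.2016]
catch top 0.6 [212.992 199.296]
clip_band scene 0.56 [215.808 182.4  ]
clip_band top 0.75 [282.112  220.9152]
clip_band top 0.6 [212.8896 189.696 ]
{'time': 0.9, 'joint_positions': array([ 1.0509,  0.0872,  1.3707, -0.    ,  1.6836, -0.1031]), 'qvel': array([0.002 , 0.0011, 0.0017, 0.0003, 0.0001, 0.0012]), 'joint_torque': array([ -0.001 , -34.0043, -30.2595,   0.0715,   0.0237,  -0.    ]), 'tool_pos': array([0.2227, 0.5029, 0.2055]), 'ee_rot': array([3.1415, 0.    , 2.7248]), 'wrist_force': array([ 0.303 , -0.213 , -0.4868]), 'wrist_torque': array([-0.033 , -0.0142,  0.0153]), 'width': 0.09400724876767498}
```

```bash
python3 -c "
import cv2,numpy as np
a=[cv2.imread(f'pics/{n}0.png') for n in('scene','top')]
cv2.imwrite('pics/both.png',cv2.resize(np.vstack(a),None,fx=.78,fy=.78)) if 0 else [cv2.imwrite(f'pics/b{i}.png',cv2.resize(x,(800,600))) for i,x in enumerate(a)]"
```

```text
(no output)
```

View pics/b0.png

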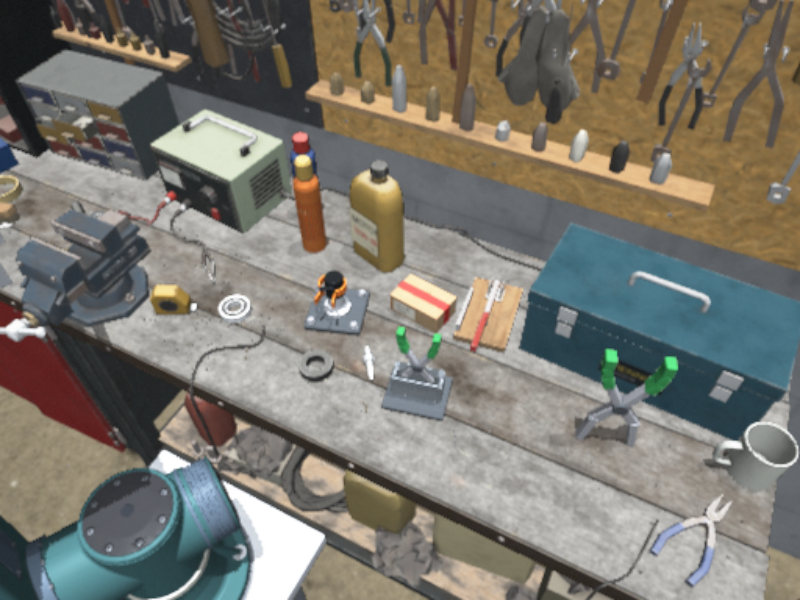

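View pics/b1.png

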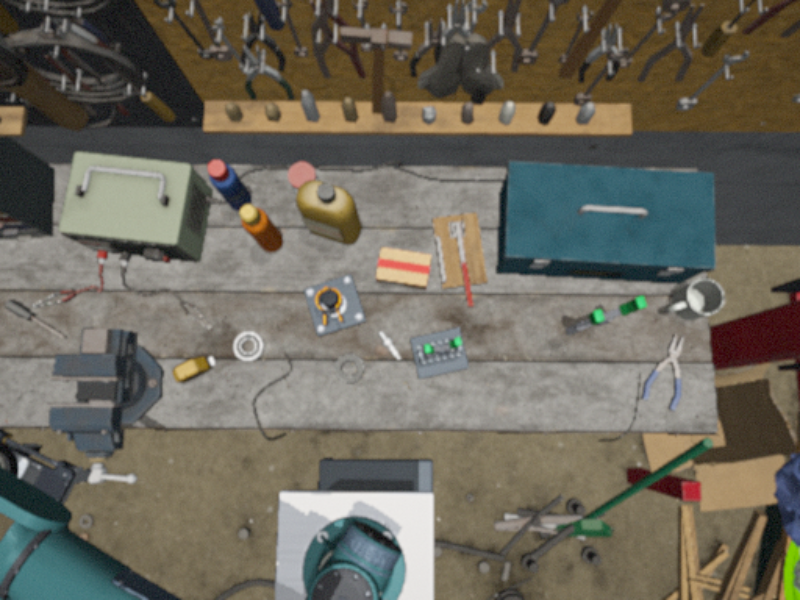

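The pliers stand in the grey holder: scene about (418,375) and top about (440,350) in the 800-px views. The larger pair at the right is a look-alike. The clip is at scene (332,290) and top (330,303). Next I triangulate both, using green and orange segmentation.

```bash
python3 - <<'E'
from h import *
np.set_printoptions(precision=4,suppress=True)
P={n:snapshot(n) for n in("scene","top")}
S=np.array([512,384.])
roi={"scene":(245,200,290,245),"top":(262,205,305,240)}
for n in P:
    x0,y0,x1,y1=roi[n]; hsv=cv2.cvtColor(P[n]["img"][y0:y1,x0:x1],cv2.COLOR_BGR2HSV)
    m=cv2.inRange(hsv,(45,120,60),(80,255,255)); k,_,st,ce=cv2.connectedComponentsWithStats(m)
    print(n,[(st[i,4],ce[i]+[x0,y0],st[i,:4]) for i in range(1,k) if st[i,4]>5])
def best(q,n,near):
    r=[np.array(r["centre"])*S for r in models.tip_of(q,P[n])]
    r=[c for c in r if np.linalg.norm(c-near)<35]; return r[0] if r else None
for q,a,b in [(q,(268,230),(280,225)) for q in("pliers_grip","pliers_hinge","pliers_foot","pocket")]+[(q,(212,190),(212,198)) for q in("ear_fixed","ear_moving","catch","clip_band")]:
    c=best(q,"scene",a),best(q,"top",b)
    if c[0] is None or c[1] is None: print(q,c); continue
    print(q,c,*tri(ray(P["scene"],c[0]/S),ray(P["top"],c[1]/S)))
z=np.hstack([cv2.resize(P["scene"]["img"][165:275,180:300],None,fx=3.3,fy=3.3,interpolation=2),cv2.resize(P["top"]["img"][165:275,185:305],None,fx=3.3,fy=3.3,interpolation=2)])
cv2.imwrite("pics/z1.png",z)
E
```

```text
scene [(np.int32(79), array([257.    , 217.1139]), array([ 9,  9,  8, 17], dtype=int32)), (np.int32(68), array([277.75  , 221.0441]), array([29, 14,  8, 15], dtype=int32))]
top [(np.int32(31), array([291.3226, 218.8065]), array([26, 11,  7,  7], dtype=int32)), (np.int32(28), array([273.6786, 222.75  ]), array([ 9, 15,  6,  6], dtype=int32))]Traceback (most recent call last):
  File "<stdin>", line 16, in <module>
  File "h.py", line 11, in tri
    s=np.linalg.lstsq(np.c_[d1,-d2],o2-o1,rcond=None)[0]
      ~~~~~~~~~~~~~~~^^^^^^^^^^^^^^^^^^^^^^^^^^^^^^^^
    raise LinAlgError('Incompatible dimensions')
numpy.linalg.LinAlgError: Incompatible dimensions
```

```bash
python3 - <<'E'
from h import *
for n in("scene","top"):
    p=snapshot(n); print({k:v for k,v in p.items() if k!="img"})
E
```

```text
{'camera_matrix': array([[406.22428907,   0.        , 254.21899317],
       [  0.        , 406.22428907, 198.00643796],
       [  0.        ,   0.        ,   1.        ]]), 'origin': array([-0.12686129, -0.44013415,  0.95027379]), 'rotation': array([-2.42522363,  0.01193885, -1.09078828]), 'shot': 5}
{'camera_matrix': array([[403.72191171,   0.        , 263.74158422],
       [  0.        , 403.72191171, 195.107347  ],
       [  0.        ,   0.        ,   1.        ]]), 'origin': array([ 0.31056749, -0.11712754,  1.35181997]), 'rotation': array([-2.97007804e+00,  1.87467884e-03, -1.56233492e+00]), 'shot': 6}
```

```bash
sed -i 's/np.array(p\["rotation"\])/Rm(p)/g' h.py; cat >> h.py <<'E'
from scipy.spatial.transform import Rotation as Ro
def Rm(p): return Ro.from_euler("xyz",p["rotation"]).as_matrix()
S=np.array([512,384.])
E
cat > m.py <<'E'
from h import *
np.set_printoptions(precision=4,suppress=True)
P={n:snapshot(n) for n in("scene","top")}
def best(q,n,near):
    r=[np.array(r["centre"])*S for r in models.tip_of(q,P[n])]
    r=[c for c in r if np.linalg.norm(c-near)<35]; return r[0] if r else None
for q,a,b in [(q,(268,230),(280,225)) for q in("pliers_grip","pliers_hinge","pliers_foot","pocket")]+[(q,(212,190),(212,198)) for q in("ear_fixed","ear_moving","catch","clip_band")]:
    c=best(q,"scene",a),best(q,"top",b)
    if c[0] is None or c[1] is None: print(q,c); continue
    print(q,*c,*tri(ray(P["scene"],c[0]/S),ray(P["top"],c[1]/S)))
T=lambda a,b: print(*tri(ray(P["scene"],np.array(a)/S),ray(P["top"],np.array(b)/S)))
T((257.5,217.6),(274.2,223.2));T((278.2,221.5),(291.8,219.3))
z=np.hstack([cv2.resize(P["scene"]["img"][165:275,180:300],None,fx=3.3,fy=3.3,interpolation=2),cv2.resize(P["top"]["img"][165:275,185:305],None,fx=3.3,fy=3.3,interpolation=2)])
cv2.imwrite("pics/z1.png",z)
E
python3 m.py
```

```text
pliers_grip [269.9776 221.4912] [283.392  223.7184] [ 0.4351 -0.1763  0.1476] 0.008580119469904182
pliers_hinge [265.6768 237.312 ] [280.7808 222.1824] [ 0.4454 -0.1667  0.0624] 0.0034325579390967202
pliers_foot [269.824  250.4064] [279.1936 224.6016] [ 0.4481 -0.1705 -0.003 ] 0.011877614894584361
pocket [269.5168 249.4848] [281.7024 225.6   ] [ 0.4416 -0.1757  0.0144] 0.005971925855926034
ear_fixed [213.8112 194.496 ] [217.2928 202.4064] [0.5084 0.0358 0.0675] 0.0015768381932815786
ear_moving [201.0112 190.3104] [206.7968 202.4832] [0.5048 0.0722 0.0718] 0.006477264758771678
catch [209.92   183.2064] [215.0912 196.8   ] [0.5168 0.0434 0.105 ] 0.010036848986703201
clip_band [214.1184 180.5184] [212.7872 193.1136] [0.5335 0.0472 0.0975] 0.0019432993469125858
[ 0.4345 -0.1457  0.1469] 0.0012621938720948052
[ 0.4464 -0.198   0.1481] 0.0005140383556332308
```

View pics/z1.png

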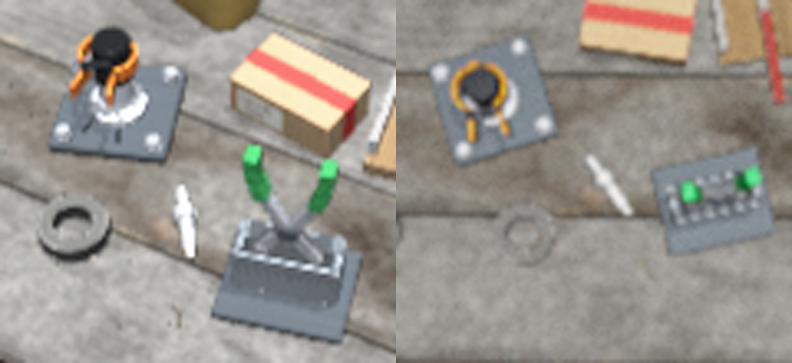

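The crops confirm the positions. Pliers: centre about (0.442,-0.172), sleeves at z about 0.147 as expected, y-axis yaw about 12.8°. Clip: ears at crop (474,128) and (503,127), cap at (483,87) in the top view. I'll add a row-planning helper and fix the clip pose more precisely at the same time.

```bash
cat >> h.py <<'E'
def plan(pos,yaw,n):
    o=robot.get_obs(); p=np.array(o["tool_pos"]); R=Ro.from_euler("xyz",o["ee_rot"]); G=Ro.from_euler("xyz",[np.pi,0,yaw])
    r=(R.inv()*G).as_rotvec(degrees=True)/n
    for i in range(n):
        print(*np.round(R.inv().apply((np.array(pos)-p)/n),1),*np.round(r,2)); R=R*Ro.from_rotvec(r,degrees=True)
E
python3 - <<'E'
from h import *
from scipy.optimize import least_squares
np.set_printoptions(precision=4,suppress=True)
P={n:snapshot(n) for n in("scene","top")}
plan([.442,-.172,.235],3.366,12)
roi={"scene":(195,165,228,203),"top":(198,178,226,212)}
for n in P:
    x0,y0,x1,y1=roi[n]; img=P[n]["img"][y0:y1,x0:x1]
    m=cv2.inRange(cv2.cvtColor(img,cv2.COLOR_BGR2HSV),(5,110,90),(22,255,255)); print(n); 
    for j,row in enumerate(m): print(j+y0,''.join('#' if v else '.' for v in row))
o=atz(P["top"],[211.9/512,191.9/384],.1); print(o, tri(ray(P["scene"],np.array([213.9,177.7])/S),ray(P["top"],np.array([211.6,191.6])/S)))
E
```

```text
-0.0 -0.0 -0.0 0.0 0.0 -3.06
-0.0 -0.0 -0.0 0.0 0.0 -3.06
-0.0 -0.0 -0.0 0.0 0.0 -3.06
-0.0 -0.0 -0.0 0.0 0.0 -3.06
-0.0 -0.1 -0.0 0.0 0.0 -3.06
-0.0 -0.1 -0.0 0.0 0.0 -3.06
-0.0 -0.1 -0.0 0.0 0.0 -3.06
-0.0 -0.1 -0.0 0.0 0.0 -3.06
-0.0 -0.1 -0.0 0.0 0.0 -3.06
-0.0 -0.1 -0.0 0.0 0.0 -3.06
-0.0 -0.1 -0.0 0.0 0.0 -3.06
-0.0 -0.1 -0.0 0.0 0.0 -3.06
scene
165 .................................
166 .................................
167 .................................
168 .................................
169 .................................
170 .................................
171 .................................
172 .................................
173 .................................
174 .................................
175 .................................
176 ...........##....................
177 ..........###....................
178 .........###............##.......
179 .........####...........##.......
180 .........####............##......
181 .........##.............###......
182 .........##.............###......
183 .........#.............####......
184 ....................
[... 1214 characters left out ...]
.....#.........
194 ....##...........###........
195 .....##.........####........
196 .....##.........###.........
197 ......##.........##.........
198 ........#........##.........
199 ..................#.........
200 ............................
201 .........##.................
202 .........##........##.......
203 .........##........##.......
204 .........##........##.......
205 .........##.........#.......
206 .........##.................
207 .........##.................
208 ............................
209 ............................
210 ............................
211 ............................
[0.5363 0.0505 0.1   ] (array([0.5372, 0.0499, 0.1045]), np.float64(0.002598406998506221))
```

```bash
sed -i 's/np.round(R.inv().apply((np/np.round(1000*R.inv().apply((np/' h.py; python3 - <<'E'
from h import *
np.set_printoptions(precision=4,suppress=True)
p=snapshot("top")
A=lambda c,r,z: print(c,r,atz(p,np.array([c,r])/S,z))
A(208,204.5,.084);A(218,204,.084);A(210.8,192,.08);A(208,201,.084);A(208,208,.084);A(218,202,.084);A(219,206,.084);A(217.3,199,.084)
plan([.442,-.172,.235],3.366,12)
E
```

```text
208 204.5 [0.4984 0.0638 0.084 ]
218 204 [0.5003 0.0321 0.084 ]
210.8 192 [0.5396 0.0567 0.08  ]
208 201 [0.5097 0.0642 0.084 ]
208 208 [0.4872 0.0635 0.084 ]
218 202 [0.5067 0.0323 0.084 ]
219 206 [0.4939 0.0288 0.084 ]
217.3 199 [0.5164 0.0348 0.084 ]
-39.5 -44.0 -2.5 0.0 0.0 -3.06
-37.1 -46.1 -2.5 0.0 0.0 -3.06
-34.6 -48.0 -2.5 0.0 0.0 -3.06
-31.9 -49.8 -2.5 0.0 0.0 -3.06
-29.2 -51.4 -2.5 0.0 0.0 -3.06
-26.5 -52.9 -2.5 0.0 0.0 -3.06
-23.6 -54.2 -2.5 0.0 0.0 -3.06
-20.7 -55.4 -2.5 0.0 0.0 -3.06
-17.7 -56.4 -2.5 0.0 0.0 -3.06
-14.6 -57.3 -2.5 0.0 0.0 -3.06
-11.6 -58.0 -2.5 0.0 0.0 -3.06
-8.4 -58.5 -2.5 0.0 0.0 -3.06
```

```bash
python3 - <<'E'
from h import *
a=snapshot("scene")["img"][168:204,194:230]; b=snapshot("top")["img"][176:212,196:232]
cv2.imwrite("pics/z2.png",np.hstack([cv2.resize(x,None,fx=11,fy=11,interpolation=cv2.INTER_CUBIC) for x in(a,b)]))
E
```

```text
(no output)
```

View pics/z2.png

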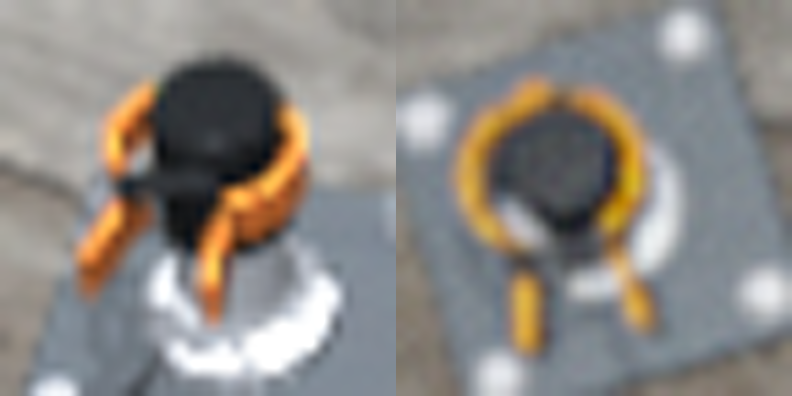

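Request:
arm_command(commands="-39 -44 -3 0 0 -3; -37 -46 -3 0 0 -3; -35 -48 -3 0 0 -3; -32 -50 -3 0 0 -3; -29 -51 -3 0 0 -3; -26 -53 -3 0 0 -3; -24 -54 -2 0 0 -3; -21 -55 -2 0 0 -3; -18 -56 -2 0 0 -3; -15 -57 -2 0 0 -3; -12 -58 -2 0 0 -3; -8 -58 -2 0 0 -3")

```text
$.commands[0]: bad value
```

The top crop shows the fixed ear from (617,250) to (645,325) and the moving ear from (522,270) to (528,350). This gives clip yaw of about 0.38, ears' midpoint about (0.502,0.049) and separation 34 mm, which agrees with the stated geometry. The move was refused because I left out the hand value.

Request:
arm_command(commands="-39 -44 -3 0 0 -3 1; -37 -46 -3 0 0 -3 1; -35 -48 -3 0 0 -3 1; -32 -50 -3 0 0 -3 1; -29 -51 -3 0 0 -3 1; -26 -53 -3 0 0 -3 1; -24 -54 -2 0 0 -3 1; -21 -55 -2 0 0 -3 1; -18 -56 -2 0 0 -3 1; -15 -57 -2 0 0 -3 1; -12 -58 -2 0 0 -3 1; -8 -58 -2 0 0 -3 1")

```text
time: 3.85
tool_pos: [0.4528, -0.1858, 0.2392]
ee_rot: [-3.138, 0.012, -2.901]
wrist_force: [0.9, 0.2, -0.0]
width: 0.0942
```

```bash
python3 -c "
from h import *
plan([.442,-.172,.20],3.366,2)
print(robot.get_obs())"
```

```text
3.8 8.0 19.5 -0.11 0.34 0.48
3.8 8.0 19.6 -0.11 0.34 0.48
{'time': 3.85, 'joint_positions': array([-0.50916985, -0.06204854,  1.45540712,  0.00547129,  1.73684308,
       -2.32003793]), 'qvel': array([-0.73936759,  0.66661342, -0.65246323,  0.01632782, -0.02427769,
       -1.1626988 ]), 'joint_torque': array([  1.43329717, -30.37242293, -28.15029502,  -0.29545493,
         0.14057332,   0.94319019]), 'tool_pos': array([ 0.45275643, -0.18577032,  0.23922863]), 'ee_rot': array([-3.13777585,  0.01201033, -2.90056292]), 'wrist_force': array([ 0.85868495,  0.23360293, -0.01901678]), 'wrist_torque': array([ 0.10521823, -0.02012326, -0.03263814]), 'width': 0.09421449752631655}
```

Request:
arm_command(commands="0 0 0 0 0 0 1; 0 0 0 0 0 0 1")

```text
time: 4.1
tool_pos: [0.4528, -0.1887, 0.2381]
ee_rot: [-3.139, 0.01, -2.907]
wrist_force: [-0.2, 0.5, -0.3]
width: 0.0938
```

```bash
python3 -c "
from h import *
plan([.442,-.172,.20],3.366,3)
print(robot.get_obs()['tool_pos'])"
```

```text
2.3 6.3 12.7 -0.04 0.2 0.2
2.3 6.3 12.7 -0.04 0.2 0.2
2.3 6.3 12.7 -0.04 0.2 0.2
[ 0.45275908 -0.18872816  0.23814239]
```

Request:
arm_command(commands="2.5 6.5 13 0 0.2 0.2 1; 2.5 6.5 13 0 0.2 0.2 1; 2 6 13 0 0.2 0.2 1; 0 0 0 0 0 0 1")

```text
time: 4.6
tool_pos: [0.4398, -0.1661, 0.196]
ee_rot: [-3.141, -0.001, -2.912]
wrist_force: [-0.2, -1.4, -0.8]
width: 0.0941
```

```bash
python3 -c "
from h import *
plan([.442,-.172,.128],3.366,4)
p=snapshot('scene'); cv2.imwrite('pics/g.png',cv2.resize(p['img'][110:270,170:370],None,fx=4,fy=3.7,interpolation=2))"
```

```text
-0.2 -1.6 17.0 -0.01 -0.02 0.07
-0.2 -1.6 17.0 -0.01 -0.02 0.07
-0.2 -1.6 17.0 -0.01 -0.02 0.07
-0.2 -1.6 17.0 -0.01 -0.02 0.07
```

View pics/g.png

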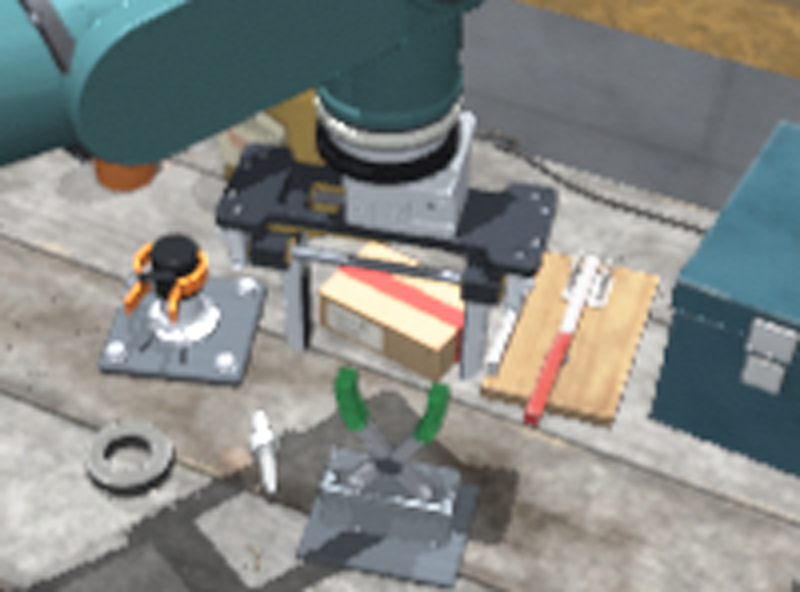

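The open fingers sit above and astride the green sleeves: tips at (300,345) and (470,375), sleeves at (350,400) and (433,412). Next I descend and correct y.

Request:
arm_command(commands="0 -3 17 0 0 0 1; 0 -2 17 0 0 0 1; 0 0 15 0 0 0 1; 0 0 8 0 0 0 1; 0 0 0 0 0 0 1")

```text
time: 5.28
tool_pos: [0.4415, -0.1722, 0.1353]
ee_rot: [-3.14, -0.001, -2.913]
wrist_force: [-0.3, -0.2, 1.1]
width: 0.0938
```

```bash
python3 -c "
from h import *
plan([.442,-.172,.128],3.366,1); print(robot.get_obs()['wrist_force'])"
```

```text
-0.5 0.1 7.3 -0.08 -0.04 0.24
[-0.27857229 -0.23192223  1.10475417]
```

Request:
arm_command(commands="0 0 7.5 0 0 0.2 1; 0 0 0 0 0 0 0.8; 0 0 0 0 0 0 0.76; 0 0 0 0 0 0 0.74; 0 0 0 0 0 0 0.72")

```text
time: 5.9
tool_pos: [0.4428, -0.173, 0.1295]
ee_rot: [-3.137, 0.003, -2.917]
wrist_force: [-0.5, -0.1, 1.4]
width: 0.068
```

Request:
arm_command(commands="0 0 0 0 0 0 0.69; 0 0 0 0 0 0 0.69")

```text
time: 6.15
tool_pos: [0.4435, -0.1741, 0.1307]
ee_rot: [-3.134, 0.004, -2.917]
wrist_force: [-0.2, -0.6, -0.7]
width: 0.0652
```

```bash
python3 -c "
from h import *
o=robot.get_obs();print(o)"
```

```text
{'time': 6.15, 'joint_positions': array([-0.49074916, -0.05631653,  1.66509331, -0.00322528,  1.52460155,
       -2.28614414]), 'qvel': array([-0.00070363,  0.00020403, -0.00080366, -0.00179257, -0.00089273,
        0.00048123]), 'joint_torque': array([ 2.67542051e-01, -2.70740533e+01, -2.94042349e+01,  2.13452317e-01,
        1.46759930e-01, -1.51776785e-03]), 'tool_pos': array([ 0.44351597, -0.1741002 ,  0.13066138]), 'ee_rot': array([-3.13377223,  0.00408659, -2.91684232]), 'wrist_force': array([-0.21243154, -0.61166173, -0.74404811]), 'wrist_torque': array([-0.186765  ,  0.02480247, -0.07539591]), 'width': 0.06515470070347829}
```

Request:
arm_command(commands="0 0 -6 0 0 0 0.69; 0 0 -12 0 0 0 0.69; 0 0 -20 0 0 0 0.69; 0 0 -25 0 0 0 0.69; 0 0 -25 0 0 0 0.69; 0 0 -20 0 0 0 0.69; 0 0 -10 0 0 0 0.69; 0 0 0 0 0 0 0.69")

```text
time: 7.15
tool_pos: [0.4406, -0.1705, 0.2499]
ee_rot: [3.138, -0.003, -2.916]
wrist_force: [0.8, -0.5, -2.7]
width: 0.0648
```

```bash
python3 -c "
from h import *
o=robot.get_obs();print(o['tool_pos'],o['ee_rot'],o['wrist_force'],o['width'])
plan([.482,.047,.26],np.pi+.35,6)
p=snapshot('scene'); cv2.imwrite('pics/l.png',cv2.resize(p['img'][110:270,170:370],None,fx=4,fy=3.7,interpolation=2))"
```

```text
[ 0.44058981 -0.17049974  0.24987135] [ 3.13830771 -0.00316512 -2.91580596] [ 0.79821403 -0.52167724 -2.70645023] 0.06484510472200575
-14.8 33.8 -1.6 0.03 -0.03 -1.19
-15.5 33.5 -1.6 0.03 -0.03 -1.19
-16.2 33.1 -1.6 0.03 -0.03 -1.19
-16.9 32.8 -1.7 0.03 -0.03 -1.19
-17.6 32.4 -1.7 0.03 -0.03 -1.19
-18.3 32.1 -1.7 0.03 -0.03 -1.19
```

View pics/l.png

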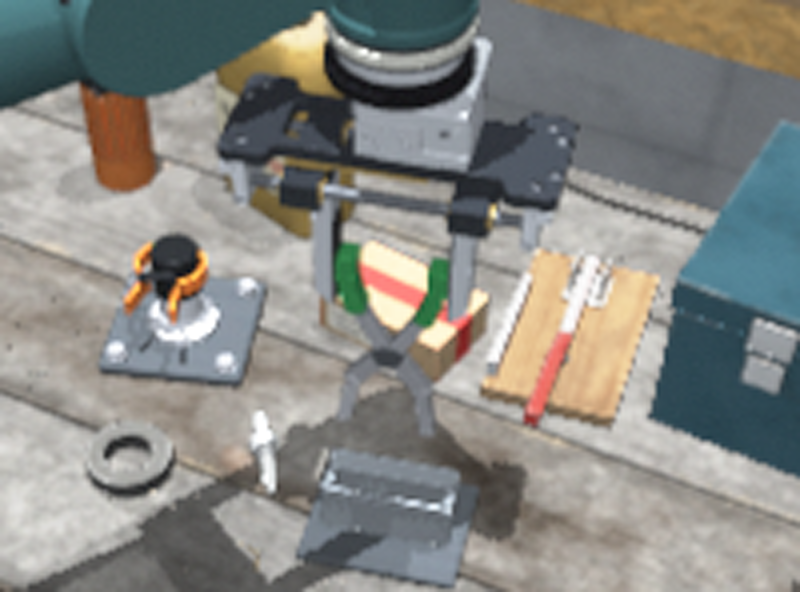

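The pliers hang upright with the jaws open, feet at (345,418) and (428,433), and the holder is empty. Moving above the clip.

Request:
arm_command(commands="-8 18 -2 0 0 -0.5 0.69; -16 33 -2 0 0 -1 0.69; -18 36 -2 0 0 -1 0.69; -19 36 -2 0 0 -1 0.69; -20 36 -2 0 0 -1 0.69; -19 30 0 0 0 -1 0.69; -10 12 0 0 0 -1 0.69; 0 0 0 0 0 0 0.69; 0 0 0 0 0 0 0.69")

```text
time: 8.32
tool_pos: [0.4902, 0.058, 0.2483]
ee_rot: [3.129, -0.022, -2.803]
wrist_force: [-0.8, -0.1, -4.2]
width: 0.0648
```

```bash
python3 -c "
from h import *
plan([.502,.049,.245],np.pi+.36,3); print(robot.get_obs()['wrist_force'])"
```

```text
-2.7 -4.2 1.0 0.25 -0.42 -0.4
-2.7 -4.2 1.0 0.25 -0.42 -0.4
-2.6 -4.2 1.1 0.25 -0.42 -0.4
[-0.8230614  -0.09472786 -4.15492973]
```

Request:
arm_command(commands="-2.5 -4 1 0.2 -0.4 -0.4 0.69; -2.5 -4 1 0.2 -0.4 -0.4 0.69; -2 -3 1 0.2 -0.3 -0.4 0.69; 0 0 0 0 0 0 0.69; 0 0 0 0 0 0 0.69")

```text
time: 8.95
tool_pos: [0.501, 0.0463, 0.2451]
ee_rot: [3.141, -0.002, -2.786]
wrist_force: [0.1, 1.2, -2.3]
width: 0.0652
```

```bash
python3 -c "
from h import *
np.set_printoptions(precision=4,suppress=True)
p=snapshot('scene');o=robot.get_obs();print(o['tool_pos'],o['ee_rot'])
plan([.502,.049,.245],np.pi+.36,1)
t=np.array(o['tool_pos']); R=Ro.from_euler('xyz',o['ee_rot'])
# predicted corners: inner face of each jaw at feet, jaw gap 43
im=cv2.resize(p['img'][140:215,180:260],None,fx=8,fy=8,interpolation=cv2.INTER_CUBIC)
for y in(-26,0,26):
    X=t+R.apply([0,y/1000,.1207]); u=proj(p,X); print(y,X,u); cv2.circle(im,tuple(int(v) for v in ((u-[180,140])*8)),3,(255,0,255),-1)
# ear points
for X in ([.5055,.0325,.076],[.4984,.066,.076],[.5047,.0343,.084],[.4945,.0302,.084],[.4875,.0635,.084]):
    u=proj(p,X); cv2.circle(im,tuple(int(v) for v in ((u-[180,140])*8)),3,(255,255,0),-1)
cv2.imwrite('pics/c.png',im)"
```

```text
[0.501  0.0463 0.2451] [ 3.1407 -0.0016 -2.7855]
-1.9 2.2 0.1 0.05 -0.09 -0.22
-26 [0.5098 0.022  0.1243] [216.2733 182.3837]
0 [0.5008 0.0463 0.1244] [207.135  181.6166]
26 [0.4917 0.0707 0.1244] [198.0339 180.8527]
```

View pics/c.png

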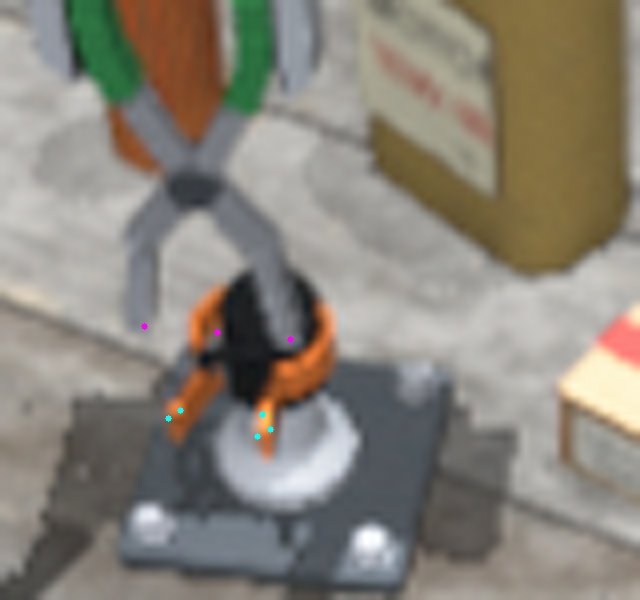

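```bash
python3 - <<'E'
from h import *
np.set_printoptions(precision=4,suppress=True)
a=snapshot("scene");b=snapshot("top")
for nm,s,t in(("mov",(178,437),(528,351)),("fix",(266,455),(645,328))):
    u=np.array([180+s[0]/8,140+s[1]/8]); v=np.array([196+(t[0]-396)/11,176+t[1]/11])
    print(nm,atz(a,u/S,.068),atz(b,v/S,.068),*tri(ray(a,u/S),ray(b,v/S)))
for q,na,nb in (("ear_fixed",(214,193),(218,203)),("ear_moving",(202,192),(208,204))):
  for n,P,c0 in(("s",a,na),("t",b,nb)):
    for r in models.tip_of(q,P)[:2]:
        c=np.array(r["centre"]); print(q,n,round(r["conf"],2),c*S,atz(P,c,.076))
# green sleeves check in both views
o=robot.get_obs(); t=np.array(o['tool_pos'])
for n,P in(("s",a),("t",b)):
    u=proj(P,t-[0,0,-.0]); print(n,"tcp px",u)
cv2.imwrite("pics/d.png",np.hstack([cv2.resize(b["img"][170:220,185:235],(400,400),interpolation=2),cv2.resize(a["img"][160:210,185:235],(400,400),interpolation=2)]))
E
```

```text
mov [0.4929 0.0647 0.068 ] [0.4898 0.0658 0.068 ] [0.4902 0.0643 0.0707] 0.002722627513984401
fix [0.4999 0.0316 0.068 ] [0.4968 0.0318 0.068 ] [0.4969 0.0306 0.0714] 0.001984093835261552
ear_fixed s 0.5 [214.1184 192.    ] [0.5114 0.0349 0.076 ]
ear_moving s 0.39 [200.192  190.6944] [0.4975 0.0737 0.076 ]
s tcp px [202.4746 149.3689]
t tcp px [206.2769 195.1072]
```

View pics/d.png

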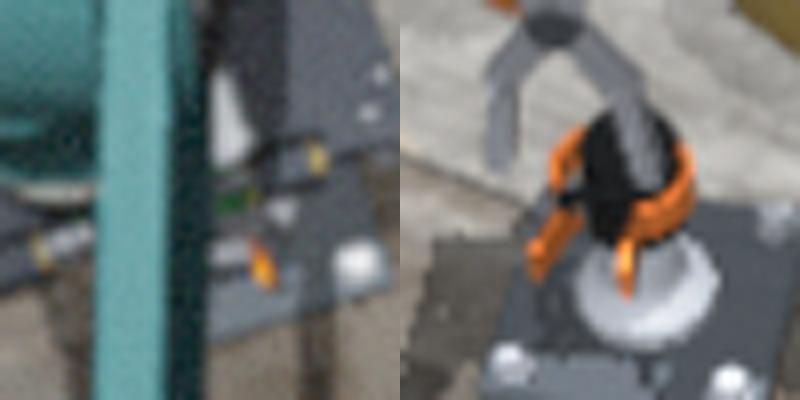

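The top view shows only the fixed ear, at (262,262), because the arm hides the rest. In the scene view both ears are clear, tips at (538,270) and (627,290). Combining both views, the ears' midpoint is about (0.5065,0.0515). I'll target (0.504,0.052) and lower to just above ear height.

```bash
python3 -c "
from h import *
plan([.5043,.0517,.2145],np.pi+.35,3)"
```

```text
-1.7 1.2 10.2 0.02 -0.03 0.12
-1.7 1.2 10.2 0.02 -0.03 0.12
-1.6 1.2 10.2 0.02 -0.03 0.12
```

Request:
arm_command(commands="-2.5 1.5 4 0 0 0 0.69; -2.5 1.5 8 0 0 0.2 0.69; 0 0.5 10 0 0 0 0.69; 0 0 7 0 0 0 0.69; 0 0 0 0 0 0 0.69")

```text
time: 9.93
tool_pos: [0.5041, 0.0522, 0.2127]
ee_rot: [3.14, -0.004, -2.788]
wrist_force: [1.2, -0.3, -2.8]
width: 0.0651
```

```bash
python3 -c "
from h import *
plan([.5043,.0517,.2145],np.pi+.35,1)
o=robot.get_obs();print(o['tool_pos'],o['ee_rot'],o['wrist_force'])
p=snapshot('scene');cv2.imwrite('pics/e.png',cv2.resize(p['img'][155:215,185:245],(600,600),interpolation=cv2.INTER_CUBIC))"
```

```text
-0.0 -0.5 -1.8 0.1 -0.21 0.18
[0.50407352 0.05216686 0.21274051] [ 3.13982141 -0.00372629 -2.788384  ] [ 1.17349092 -0.34183778 -2.77686359]
```

View pics/e.png

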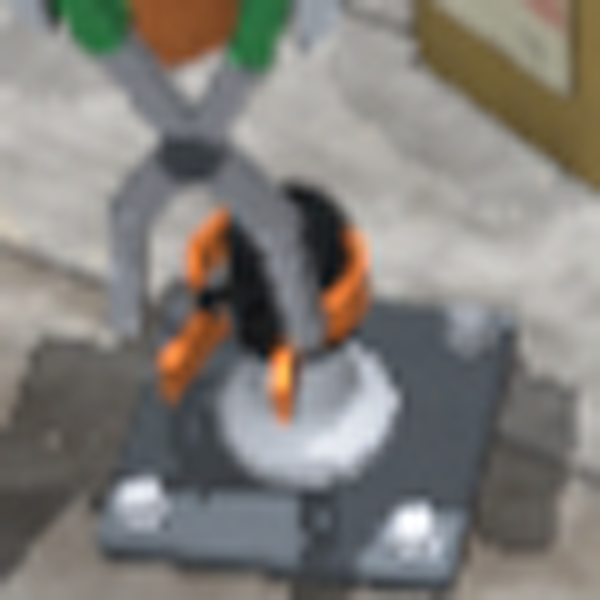

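```bash
python3 -c "
from h import *
np.set_printoptions(precision=1,suppress=True)
p=snapshot('scene');o=robot.get_obs();t=np.array(o['tool_pos']);R=Ro.from_euler('xyz',o['ee_rot'])
f=lambda X:(proj(p,X)-[185,155])*10
# tool x = -x' : front (camera side) is +tool x
for nm,v in dict(Lin=[6,21.5],Lout=[6,30.5],Rin=[6,-21.5],Rout=[6,-30.5]).items(): 
    X=t+R.apply([v[0]/1e3,v[1]/1e3,.1207]); print('jaw',nm,f(X),'final',f(X-[0,0,X[2]-.064]))
m=np.array([.5065,.0515,.076]); ex=np.array([.927,.375,0]); ey=np.array([-.375,.927,0])
F=m-3*ex/1e3-17*ey/1e3; M=m+3*ex/1e3+17*ey/1e3; mx=np.array([.999,.045,0])
up=np.array([0,0,.008])
for nm,X in dict(Ftop=F-.011*ex+up,Fbot=F-.011*ex-up,Mtop=M-.011*mx+up,Mbot=M-.011*mx-up,Fmid=F,Mmid=M).items(): print(nm,f(X))
for d in([.001,0,0],[0,.001,0],[0,0,.001]): print(f(m+d)-f(m))
"
```

```text
jaw Lin [143.5 335.4] final [154.8 402.6]
jaw Lout [112.7 332.7] final [124.6 400. ]
jaw Rin [291.1 348.4] final [299.8 415.5]
jaw Rout [322.2 351.2] final [330.2 418.2]
Ftop [280.9 383.3]
Fbot [285.8 420.1]
Mtop [155.4 357.9]
Mbot [161.5 394.7]
Fmid [289.5 373.4]
Mmid [177.3 350.7]
[ 1.8 -2.3]
[-2.9 -1.2]
[-0.3 -2.3]
```

The jaws are where predicted, feet at (127,335) and (310,350). The ears' tips, at (165,398) and (290,420), show the midpoint about 1.4 mm further to -y. I'll correct that and lower.

Request:
arm_command(commands="0.3 -1.8 0 0 0 0 0.69; 0 0 4 0 0.2 0 0.69; 0 0 6 0 0 0 0.69; 0 0 2 0 0 0 0.69")

```text
time: 10.52
tool_pos: [0.5055, 0.05, 0.2022]
ee_rot: [3.141, -0.004, -2.789]
wrist_force: [-0.6, 0.3, -3.6]
width: 0.0649
```

```bash
python3 -c "
from h import *
plan([.5044,.0504,.1847],np.pi+.35,1)
o=robot.get_obs();print(o['tool_pos'],o['ee_rot'],o['wrist_force'],o['wrist_torque'])"
```

```text
0.9 0.7 17.5 0.02 -0.2 0.16
[0.50551005 0.05004196 0.20215292] [ 3.14130617 -0.00356174 -2.78872489] [-0.61423203  0.30120686 -3.62810352] [ 0.05881197  0.05092981 -0.0042195 ]
```

Request:
arm_command(commands="0.8 0.5 4 0 -0.2 0 0.69; 0 0 5 0 0 0 0.69; 0 0 4 0 0 0 0.69; 0 0 0 0 0 0 0.69")

```text
time: 11.02
tool_pos: [0.5041, 0.0503, 0.1877]
ee_rot: [3.141, -0.001, -2.789]
wrist_force: [-0.6, 0.3, -2.7]
width: 0.065
```

```bash
python3 -c "
from h import *
plan([.5044,.0504,.1847],np.pi+.35,1)
o=robot.get_obs();print(o['tool_pos'],o['ee_rot'],o['wrist_force'],o['wrist_torque'])"
```

```text
-0.3 -0.0 3.0 0.04 -0.04 0.17
[0.50413242 0.05030292 0.18770616] [ 3.14091892e+00 -7.69933917e-04 -2.78863343e+00] [-0.61526645  0.3032113  -2.65981786] [ 0.05813009 -0.0088028   0.01279506]
```

Request:
arm_command(commands="0 0 3 0 0 0 0.69; 0 0 0 0 0 0 0.69")

```text
time: 11.28
tool_pos: [0.5042, 0.0503, 0.1846]
ee_rot: [3.141, -0.001, -2.789]
wrist_force: [0.4, -0.5, -2.9]
width: 0.0646
```

```bash
python3 -c "
from h import *
o=robot.get_obs();print(o['tool_pos'],o['ee_rot'],o['wrist_force'])
p=snapshot('scene');cv2.imwrite('pics/f.png',cv2.resize(p['img'][155:215,185:245],(600,600),interpolation=cv2.INTER_CUBIC))"
```

```text
[0.50423304 0.05028646 0.18461858] [ 3.14106973e+00 -5.82960510e-04 -2.78864198e+00] [ 0.37349264 -0.48003885 -2.89225342]
```

View pics/f.png

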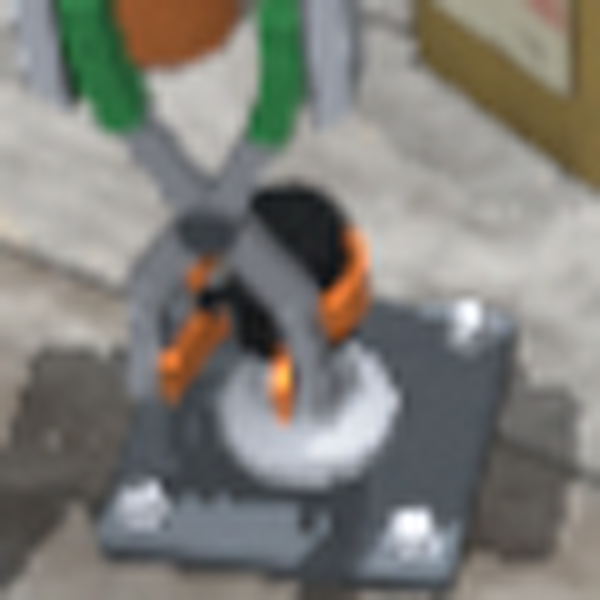

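The jaws now stand astride both ears at ear height, with no contact force. Starting the squeeze in small steps.

Request:
arm_command(commands="0 0 0 0 0 0 0.67; 0 0 0 0 0 0 0.65; 0 0 0 0 0 0 0.64; 0 0 0 0 0 0 0.63; 0 0 0 0 0 0 0.63")

```text
time: 11.95
tool_pos: [0.5049, 0.0502, 0.1859]
ee_rot: [-3.141, 0.002, -2.789]
wrist_force: [-0.0, -0.4, -2.5]
width: 0.0594
```

```bash
cat > s.py <<'E'
from h import *
o=robot.get_obs();print(o['time'],'w mm',o['width']*1e3,np.round(o['wrist_force'],2),np.round(o['wrist_torque'],3),np.round(o['tool_pos'],4),np.round(o['ee_rot'],3))
w=[]
for i in range(4):
    p=snapshot('scene'); w.append(round(robot.get_obs()['width']*1e3,2))
img=p['img'][180:200,195:228]
m=cv2.inRange(cv2.cvtColor(img,cv2.COLOR_BGR2HSV),(3,110,70),(24,255,255))
k,_,st,ce=cv2.connectedComponentsWithStats(m)
print(w,[(int(st[i,4]),np.round(ce[i]+[195,180],2)) for i in range(1,k) if st[i,4]>4])
E
python3 s.py
```

```text
11.95 w mm 59.40398468657157 [-0.02 -0.43 -2.52] [-0.005  0.061 -0.015] [0.5049 0.0502 0.1859] [-3.141e+00  2.000e-03 -2.789e+00]
[59.22, 59.84, 59.58, 59.5] [(6, array([204.83, 182.  ])), (32, array([219.06, 184.34])), (34, array([203.76, 189.59])), (13, array([212.46, 193.23]))]
```

Request:
arm_command(commands="0 0 1 0 0 0 0.625; 0 0 0 0 0 0 0.62; 0 0 0 0 0 0 0.615; 0 0 0 0 0 0 0.61; 0 0 0 0 0 0 0.605; 0 0 0 0 0 0 0.6; 0 0 0 0 0 0 0.6")

```text
time: 13.02
tool_pos: [0.5054, 0.05, 0.1856]
ee_rot: [-3.14, 0.003, -2.789]
wrist_force: [-1.0, 0.1, -1.8]
width: 0.0564
```

```bash
python3 s.py
```

```text
13.025 w mm 56.41422835999363 [-0.99  0.11 -1.81] [-0.057  0.062 -0.031] [0.5054 0.05   0.1856] [-3.140e+00  3.000e-03 -2.789e+00]
[56.67, 56.62, 56.42, 56.64] [(36, array([218.89, 184.5 ])), (34, array([204.26, 189.82])), (7, array([212.14, 193.29]))]
```

Request:
arm_command(commands="0.8 0 0.6 0 0 0 0.593; 0 0 0 0 0 0 0.587; 0 0 0 0 0 0 0.58; 0 0 0 0 0 0 0.573; 0 0 0 0 0 0 0.567; 0 0 0 0 0 0 0.56; 0 0 0 0 0 0 0.56")

```text
time: 14.1
tool_pos: [0.5052, 0.0496, 0.1864]
ee_rot: [-3.139, 0.005, -2.789]
wrist_force: [-0.6, 0.7, 0.2]
width: 0.0532
```

```bash
python3 s.py
```

```text
14.1 w mm 53.22089780394331 [-0.64  0.69  0.2 ] [-0.082  0.035  0.013] [0.5052 0.0496 0.1864] [-3.139  0.005 -2.789]
[53.27, 53.09, 53.22, 53.0] [(36, array([218.75, 184.61])), (30, array([204.33, 190.4 ])), (12, array([211.5, 193. ]))]
```

```bash
cat > s.py <<'E'
from h import *
w=[];f=[]
for i in range(10):
    p=snapshot('scene'); o=robot.get_obs(); w.append(o['width']*1e3); f.append(o['wrist_force'])
print(round(o['time'],2),'w %.2f +- %.2f'%(np.mean(w),np.std(w)/3),np.round(np.mean(f,0),2),np.round(o['tool_pos'],4),np.round(o['ee_rot'],3))
img=p['img'][180:200,195:228]
m=cv2.inRange(cv2.cvtColor(img,cv2.COLOR_BGR2HSV),(3,110,70),(24,255,255))
k,_,st,ce=cv2.connectedComponentsWithStats(m)
print([(int(st[i,4]),np.round(ce[i]+[195,180],2)) for i in range(1,k) if st[i,4]>4])
E
python3 s.py
```

```text
14.8 w 52.97 +- 0.07 [-0.05 -0.28  0.78] [0.5052 0.0496 0.1864] [-3.139  0.005 -2.789]
[(36, array([218.75, 184.61])), (30, array([204.33, 190.4 ])), (12, array([211.5, 193. ]))]
```

Request:
arm_command(commands="0.4 0.4 0.7 0 0 0 0.555; 0 0 0 0 0 0 0.55; 0 0 0 0 0 0 0.545; 0 0 0 0 0 0 0.54; 0 0 0 0 0 0 0.54")

```text
time: 15.42
tool_pos: [0.5052, 0.0496, 0.1868]
ee_rot: [-3.138, 0.007, -2.789]
wrist_force: [-0.2, 0.1, 2.0]
width: 0.051
```

```bash
python3 s.py
```

```text
15.93 w 51.25 +- 0.06 [-0.41 -0.42  2.23] [0.5053 0.0496 0.1868] [-3.138  0.007 -2.789]
[(37, array([218.68, 184.7 ])), (30, array([204.47, 190.33])), (13, array([211.46, 193.23]))]
```

Request:
arm_command(commands="0.5 0.3 1.2 -0.1 0.4 0 0.535; 0 0 0 0 0 0 0.53; 0 0 0 0 0 0 0.53")

```text
time: 16.3
tool_pos: [0.5046, 0.0497, 0.1849]
ee_rot: [-3.14, -0.0, -2.789]
wrist_force: [-0.5, -0.4, -3.0]
width: 0.05
```

```bash
python3 s.py
```

```text
16.8 w 50.02 +- 0.06 [ 0.1   0.18 -2.84] [0.5052 0.0496 0.1862] [-3.139e+00  2.000e-03 -2.789e+00]
[(38, array([218.61, 184.82])), (25, array([204.8 , 190.56])), (13, array([210.62, 192.69]))]
```

Request:
arm_command(commands="0 0 0.3 0 0 0 0.525; 0 0 0 0 0 0 0.52; 0 0 0 0 0 0 0.52")

```text
time: 17.18
tool_pos: [0.5053, 0.0497, 0.186]
ee_rot: [-3.139, 0.002, -2.789]
wrist_force: [0.4, 0.5, -3.5]
width: 0.0489
```

```bash
python3 s.py
```

```text
17.68 w 49.21 +- 0.06 [ 0.14  0.24 -3.  ] [0.5052 0.0497 0.186 ] [-3.139e+00  2.000e-03 -2.789e+00]
[(39, array([218.62, 184.69])), (25, array([204.8 , 190.56])), (12, array([210.58, 193.  ]))]
```

Request:
arm_command(commands="0 0 0 0 0 0 0.55; 0 0 0 0 0 0 0.58; 0 0 0 0 0 0 0.61; 0 0 0 0 0 0 0.64; 0 0 0 0 0 0 0.66")

```text
time: 18.3
tool_pos: [0.5053, 0.0497, 0.186]
ee_rot: [-3.139, 0.002, -2.789]
wrist_force: [-0.4, -0.6, -3.2]
width: 0.0619
```

```bash
python3 s.py
```

```text
18.8 w 62.20 +- 0.05 [ 0.06  0.21 -2.87] [0.5053 0.0496 0.186 ] [-3.139e+00  2.000e-03 -2.789e+00]
[(7, array([206.  , 181.29])), (31, array([219.19, 184.  ])), (27, array([204.59, 190.63])), (23, array([211.3 , 191.57]))]
```

```bash
python3 -c "
from h import *
p=snapshot('scene');cv2.imwrite('pics/k.png',cv2.resize(p['img'][155:215,185:245],(600,600),interpolation=cv2.INTER_CUBIC))"
```

```text
(no output)
```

View pics/k.png

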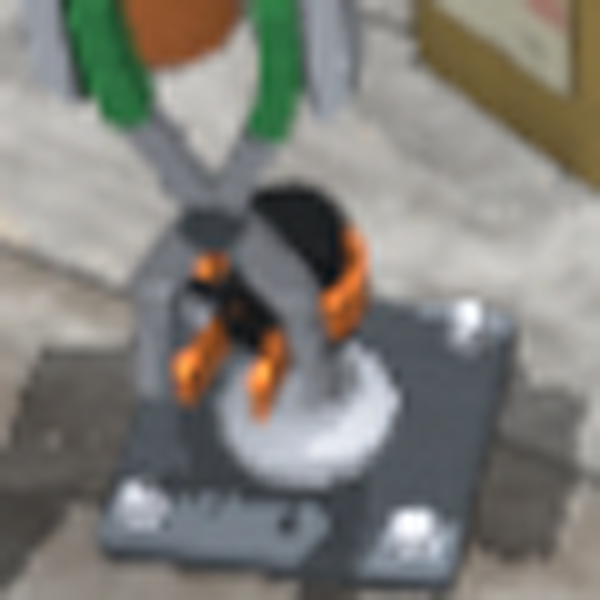

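It clicked. With the jaws open and clear of the clip (jaws at x=150 and 310), the ears stay drawn together: tips at (187,385) and (262,400), 75 px apart against 110 px before. Lifting out.

Request:
arm_command(commands="0 0 -4 0 0 0 0.68; 0 0 -10 0 0 0 0.69; 0 0 -18 0 0 0 0.69; 0 0 -20 0 0 0 0.69; 0 0 -15 0 0 0 0.69; 0 0 -5 0 0 0 0.69; 0 0 0 0 0 0 0.69")

```text
time: 19.73
tool_pos: [0.5059, 0.0498, 0.2655]
ee_rot: [-3.137, 0.006, -2.789]
wrist_force: [-0.4, 0.2, -3.0]
width: 0.0652
```

```bash
python3 s.py;python3 -c "
from h import *
plan([.4435,-.1741,.25],-2.917,7)"
```

```text
20.23 w 65.10 +- 0.06 [ 0.01 -0.19 -3.01] [0.5055 0.0498 0.2645] [-3.138  0.005 -2.789]
[(11, array([205.64, 181.09])), (78, array([215.5 , 187.28])), (29, array([204.52, 190.48]))]
19.4 -27.0 2.1 -0.03 0.04 1.05
18.9 -27.3 2.1 -0.03 0.04 1.05
18.4 -27.6 2.1 -0.03 0.04 1.05
17.9 -28.0 2.1 -0.03 0.04 1.05
17.3 -28.3 2.1 -0.03 0.04 1.05
16.8 -28.6 2.1 -0.03 0.04 1.05
16.3 -28.9 2.1 -0.03 0.04 1.05
```

Request:
arm_command(commands="10 -14 1 0 0 0.5 0.69; 19 -27 2 0 0 1 0.69; 20 -30 2 0 0 1.2 0.69; 20 -30 2 0 0 1.2 0.69; 19 -30 2 0 0 1.2 0.69; 16 -28 2 0 0 1.2 0.69; 12 -20 2 0 0 1 0.69; 5 -10 0 0 0 0 0.69; 0 0 0 0 0 0 0.69; 0 0 0 0 0 0 0.69")

```text
time: 21.48
tool_pos: [0.4387, -0.1791, 0.2513]
ee_rot: [-3.135, 0.003, -2.926]
wrist_force: [0.3, -0.6, -2.2]
width: 0.0653
```

```bash
python3 -c "
from h import *
o=robot.get_obs();print(o['tool_pos'],o['ee_rot'])
plan([.4435,-.1741,.21],-2.917,3)"
```

```text
[ 0.43869324 -0.17910303  0.25134309] [-3.13479928  0.00335299 -2.92619739]
-1.9 1.4 13.8 -0.13 0.06 -0.18
-1.9 1.3 13.8 -0.13 0.06 -0.18
-1.9 1.3 13.8 -0.13 0.06 -0.18
```

Request:
arm_command(commands="-2.5 2 10 0 0 -0.2 0.69; -2.5 2 14 0 0 -0.2 0.69; -1 0 14 0 0 0 0.69; 0 0 3 0 0 0 0.69; 0 0 0 0 0 0 0.69")

```text
time: 22.1
tool_pos: [0.4444, -0.1711, 0.206]
ee_rot: [-3.137, 0.002, -2.914]
wrist_force: [0.0, 1.0, -2.6]
width: 0.0651
```

```bash
python3 -c "
from h import *
o=robot.get_obs();print(o['tool_pos'],o['ee_rot'])
plan([.4435,-.1741,.185],-2.917,1)
p=snapshot('scene');cv2.imwrite('pics/n.png',cv2.resize(p['img'][185:265,230:310],(600,600),interpolation=cv2.INTER_CUBIC))"
```

```text
[ 0.44443273 -0.17111048  0.20597571] [-3.13714097e+00  1.66874939e-03 -2.91414364e+00]
1.6 -2.6 21.0 -0.25 0.1 0.16
```

View pics/n.png

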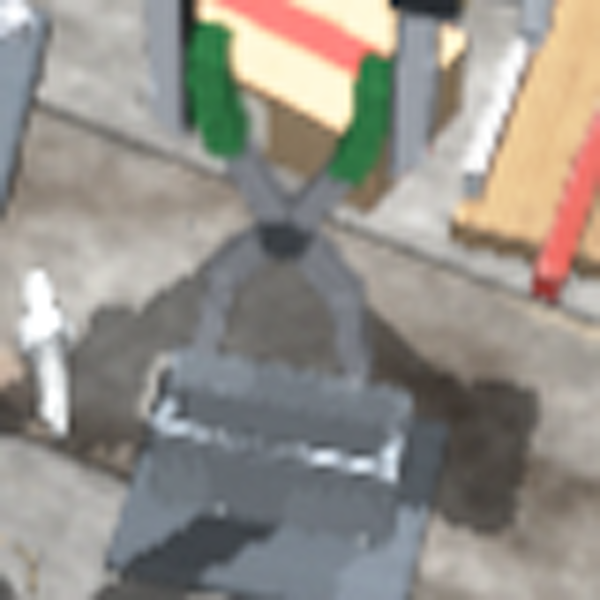

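The open jaws hang just above the pocket mouth, tips at (205,345) and (360,375), centred over the slot at (160–410). I'll apply the last few millimetres of correction and lower with force checks.

Request:
arm_command(commands="1.5 -2.7 0 0 0 0 0.69; 0 0 6 0 0 0 0.69; 0 0 8 0 0 0 0.69; 0 0 4 0 0 0 0.69; 0 0 0 0 0 0 0.69")

```text
time: 22.78
tool_pos: [0.444, -0.175, 0.1879]
ee_rot: [-3.136, 0.003, -2.915]
wrist_force: [0.8, 0.3, -2.5]
width: 0.065
```

```bash
python3 -c "
from h import *
o=robot.get_obs();print(o['tool_pos'],o['ee_rot'],o['wrist_force'],o['wrist_torque'])
plan([.4435,-.1741,.1307],-2.917,1)"
```

```text
[ 0.44398182 -0.17503963  0.18788971] [-3.13568981  0.00342168 -2.915017  ] [ 0.84638839  0.32612635 -2.51103069] [ 0.0756145   0.0049128  -0.05406389]
0.5 1.4 57.2 -0.34 0.2 0.11
```

Request:
arm_command(commands="0.4 0.8 5 0 0 0 0.69; 0 0 6 0 0 0 0.69; 0 0 6 0 0 0 0.69; 0 0 4 0 0 0 0.69")

```text
time: 23.28
tool_pos: [0.4459, -0.1745, 0.1717]
ee_rot: [-3.132, 0.011, -2.914]
wrist_force: [-2.3, 4.0, 17.3]
width: 0.065
```

Request:
arm_command(commands="0 0 6 0 0 0 0.69; 0 0 7 0 0 0 0.69; 0 0 5 0 0 0 0.69; 0 0 0 0 0 0 0.69")

```text
time: 23.78
tool_pos: [0.4491, -0.1748, 0.16]
ee_rot: [-3.126, 0.021, -2.913]
wrist_force: [-1.0, 1.3, -3.6]
width: 0.0648
```

The force rose to 17 N on the flare, then dropped, and x drifted by 5 mm. I need to check this before going further.

```bash
python3 - <<'E'
from h import *
np.set_printoptions(precision=1,suppress=True)
p=snapshot("scene");b=snapshot("top"); o=robot.get_obs(); print(o['tool_pos']*1e3,o['wrist_force'],o['wrist_torque'])
f=lambda X:(proj(p,X)-[230,185])*7.5
# n.png pose
t=np.array([.4444,-.1711,.206]);R=Ro.from_euler('xyz',[-3.137,.002,-2.914])
for nm,v in dict(Lin=[6,21.5],Lout=[6,30.5],Rin=[6,-21.5],Rout=[6,-30.5]).items(): print(nm,f(t+R.apply([v[0]/1e3,v[1]/1e3,.1207])))
print("hinge front n",f(t+R.apply([.008,0,.0457])))
print("pocket mouth centre",f([.4435,-.1741,.062]))
t=np.array(o['tool_pos']);R=Ro.from_euler('xyz',o['ee_rot'])
print("hinge now pred px",proj(p,t+R.apply([0,0,.0457])),"top",proj(b,t+R.apply([0,0,.0457])))
for q in("pliers_hinge","pliers_foot","pliers_grip","pocket"):
    for n,P in(("s",p),("t",b)):
        for r in models.tip_of(q,P)[:3]:
            c=np.array(r["centre"])*S
            print(q,n,round(r["conf"],2),c)
a=cv2.imread("pics/n.png"); g=lambda im:cv2.cvtColor(im,cv2.COLOR_BGR2GRAY)
# dark hinge blob centroid now and in n.png
img=p["img"][185:265,230:310]; x=cv2.resize(img,(600,600),interpolation=cv2.INTER_CUBIC)
cv2.imwrite("pics/q.png",x)
for nm,im in(("n",a),("now",x)):
    h=cv2.cvtColor(im,cv2.COLOR_BGR2HSV); m=cv2.inRange(h,(45,100,40),(80,255,255)); k,_,st,ce=cv2.connectedComponentsWithStats(m); print(nm,[(st[i],ce[i]) for i in range(1,k) if st[i,4]>500])
E
```

```text
[ 449.3 -174.9  160.3] [-1.3  0.3 -3.7] [0.1 0.1 0. ]
Lin [221.  361.5]
Lout [196.1 356.6]
Rin [341.1 385.4]
Rout [366.4 390.4]
hinge front n [281.2 244.6]
pocket mouth centre [288.6 403.8]
hinge now pred px [270.4 225.2] top [283.8 219.1]
pliers_hinge s 0.71 [397.2 259.7]
pliers_hinge t 0.75 [385.3 205.7]
pliers_foot s 0.85 [267.  241.8]
pliers_foot s 0.6 [387.7 281. ]
pliers_foot t 0.81 [372.7 207.8]
pliers_grip s 0.91 [403.5 239.8]
pliers_grip s 0.74 [270.1 209.2]
pliers_grip t 0.65 [392.6 198.6]
pocket s 0.69 [266.9 253. ]
pocket t 0.79 [283.7 226.2]
n [(array([ 186,   25,   59,  129, 5240], dtype=int32), array([212.5,  90.8])), (array([ 330,   57,   62,  125, 3997], dtype=int32), array([365.3, 122.5]))]
now [(array([ 204,  113,   55,  129, 5113], dtype=int32), array([228.1, 177.2])), (array([ 343,  144,   57,  124, 3891], dtype=int32), array([375.2, 207.7]))]
```

```bash
python3 - <<'E'
from h import *
np.set_printoptions(precision=1,suppress=True)
p=snapshot("scene"); o=robot.get_obs()
f=lambda X:(proj(p,X)-[230,185])*7.5
t1=np.array([.44443,-.17111,.20598]);R1=Ro.from_euler('xyz',[-3.13714,.00167,-2.91414])
t2=np.array(o['tool_pos']);R2=Ro.from_euler('xyz',o['ee_rot'])
g=lambda t,R:f(t+R.apply([0,0,-.019]))
print(g(t1,R1),g(t2,R2),g(t2,R2)-g(t1,R1)); J=np.array([f(t2+d)-f(t2) for d in np.eye(3)*.001]); print(J)
# hinge dark blob (n vs now): minimum of smoothed brightness near mid
for nm in "nq":
    im=cv2.cvtColor(cv2.imread(f"pics/{nm}.png"),cv2.COLOR_BGR2GRAY)
    c=(284,240) if nm=="n" else (297,326)
    r=im[c[1]-40:c[1]+40,c[0]-45:c[0]+45]; m=(r<85).astype(np.uint8); k,_,st,ce=cv2.connectedComponentsWithStats(m); print(nm,[(st[i,4],ce[i]+[c[0]-45,c[1]-40]) for i in range(1,k) if st[i,4]>80])
# difference of the holder zone between initial picture and now
a=cv2.imread("pics/scene0.png"); d=cv2.absdiff(a,p["img"]).max(2)
for r in range(222,262): print(r,''.join('%x'%min(15,v//8) for v in d[r,244:296]))
E
```

```text
[288.7  98.1] [303.9 181.5] [15.2 83.4]
[[ 1.3 -2.1]
 [-2.7 -1.1]
 [ 0.1 -1.9]]
n [(np.int32(1371), array([282.5, 240.5]))]
q [(np.int32(1287), array([292.1, 324.8]))]
222 22122222223bb7666567656679c96542dfffc621112111211111
223 2212221220124876657587666897652affffa321221111111111
224 222222212386277766a988667775642aefff9111112211121111
225 222121038876445546cc8889ba8753579efd6122111111211111
226 222201388888764127bb99cdddc9636778ca3211111111111111
227 8778638888878864359ca9bddccb838776551111111111211211
228 8888777888888886335899bddcbb718774301111111111111111
229 888777787888998874137889bcb9413233540111111111111112
230 888887888877898ab60158898984111012554011111111111111
231 8888888888784567760027aa7861001232455401111111111111
232 8888888888980002350025998754123433355540111111111111
233 8998877789970000131101445553456543345453110111111111
234 899878776a840001321344100111596443347554541111111111
235 888888637aa50003401256543331397642236654431000001111
236 77888852bc950014123167777623037740013587544442130111
237 77788766ed1111100111467776143112000327a9644444431255
238 77888638dc010110
[... 647 characters left out ...]
1001666546655545
250 1111111111111111100000000011111111111102666556655445
251 2211111111111110000000000001111111111102666456655445
252 2111111111111111000000000001111111111103665366665555
253 2100001111111110221000000001111111111101265466666556
254 0010100000001102654432200001111111111111012312666666
255 1011101111113348776765543111111111111111110021266666
256 1001010112459999888888765111111111111111111112022265
257 10110111259999a9999999632011111111111111111111212124
258 0000112459999999999984301000001111000111111122122100
259 00011159a9999999999731111111100000110112112222222111
260 0000038889999999984311111011111111101111111222122211
261 1010034456788997431010110111111101101111112211221222
```

From the hinge and sleeve shifts, the feet are held by the pocket at x of about 0.442–0.444, and it is the gripper that has drifted to +x. I'll move the tool back about 3 mm and keep lowering gently.

Request:
arm_command(commands="1.5 0.3 0 0 0 0 0.69; 1.5 0.3 0 0 0 0 0.69; 0 0 4 0 0 0 0.69; 0 0 3 0 0 0 0.69")

```text
time: 24.82
tool_pos: [0.4473, -0.1755, 0.1547]
ee_rot: [-3.123, 0.025, -2.913]
wrist_force: [0.3, 0.6, -3.1]
width: 0.0649
```

Request:
arm_command(commands="1 0.3 5 0 0 0 0.69; 1 0 5 0 0 0 0.69; 0.5 0 4 0 0 0 0.69; 0 0 0 0 0 0 0.69")

```text
time: 25.32
tool_pos: [0.4447, -0.1757, 0.1387]
ee_rot: [-3.124, 0.024, -2.913]
wrist_force: [-0.7, 0.2, -3.1]
width: 0.0654
```

Request:
arm_command(commands="0.5 0 4 0 0 0 0.69; 0.5 0 3 0 0 0 0.69; 0 0 0 0 0 0 0.69")

```text
time: 25.7
tool_pos: [0.4442, -0.1761, 0.1315]
ee_rot: [-3.124, 0.025, -2.913]
wrist_force: [0.5, -0.0, -3.5]
width: 0.0646
```

Request:
arm_command(commands="0 0 1.5 0 0 0 0.69; 0 0 0 0 0 0 0.69")

```text
time: 25.95
tool_pos: [0.4444, -0.1762, 0.1305]
ee_rot: [-3.123, 0.026, -2.913]
wrist_force: [0.3, 0.1, -3.0]
width: 0.065
```

```bash
cat > v.py <<'E'
from h import *
np.set_printoptions(precision=1,suppress=True)
p=snapshot("scene"); o=robot.get_obs(); print(o['tool_pos']*1e3,o['ee_rot'],o['wrist_force'],o['width'])
x=cv2.resize(p["img"][185:265,230:310],(600,600),interpolation=cv2.INTER_CUBIC); cv2.imwrite("pics/q.png",x)
a=cv2.resize(cv2.imread("pics/scene0.png")[185:265,230:310],(600,600),interpolation=cv2.INTER_CUBIC)
for nm,im in(("start",a),("now",x)):
    h=cv2.cvtColor(im,cv2.COLOR_BGR2HSV); m=cv2.inRange(h,(45,100,40),(80,255,255)); k,_,st,ce=cv2.connectedComponentsWithStats(m); print(nm,"green",[(st[i],ce[i]) for i in range(1,k) if st[i,4]>500])
    g=cv2.cvtColor(im,cv2.COLOR_BGR2GRAY)[330:440,230:340]; k,_,st,ce=cv2.connectedComponentsWithStats((g<80).astype(np.uint8)); print("hinge",[(st[i,4],ce[i]+[230,330]) for i in range(1,k) if st[i,4]>150])
E
python3 v.py
```

```text
[ 444.4 -176.2  130.4] [-3.1  0.  -2.9] [-0.7  1.  -2.2] 0.06486605776378479
start green [(array([ 178,  181,   60,  126, 4953], dtype=int32), array([206.2, 244.5])), (array([ 328,  213,   64,  120, 4085], dtype=int32), array([361.8, 272.9]))]
hinge [(np.int32(696), array([277.1, 387.5]))]
now green [(array([ 200,  181,   59,  127, 4930], dtype=int32), array([226. , 244.7])), (array([ 338,  214,   57,  119, 3619], dtype=int32), array([369.5, 275.1]))]
hinge [(np.int32(1050), array([288.6, 385. ]))]
```

Request:
arm_command(commands="0 1.5 1.5 0 0 0 0.69; 0 0.5 1 0 0 0 0.69; 0 0 0 0 0 0 0.69")

```text
time: 26.38
tool_pos: [0.4452, -0.1753, 0.1302]
ee_rot: [-3.119, 0.029, -2.913]
wrist_force: [-0.3, -0.1, -1.2]
width: 0.0648
```

Contact with the pocket floor at z=0.130, the same height as at the grasp. Releasing slowly.

Request:
arm_command(commands="0 0 0.5 0 0 0 0.7; 0 0 0 0 0 0 0.72; 0 0 0 0 0 0 0.75; 0 0 0 0 0 0 0.85; 0 0 0 0 0 0 1; 0 0 0 0 0 0 1; 0 0 0 0 0 0 1")

```text
time: 27.25
tool_pos: [0.4452, -0.175, 0.1291]
ee_rot: [-3.12, 0.028, -2.913]
wrist_force: [-0.0, -0.5, 0.3]
width: 0.094
```

```bash
python3 v.py; python3 -c "
from h import *
o=robot.get_obs();print(o['ee_rot']); plan([o['tool_pos'][0],o['tool_pos'][1],.2],-2.913,4)"
```

```text
[ 445.2 -174.9  129.1] [-3.1  0.  -2.9] [ 0.5  0.2 -0.6] 0.09422891938458423
start green [(array([ 178,  181,   60,  126, 4953], dtype=int32), array([206.2, 244.5])), (array([ 328,  213,   64,  120, 4085], dtype=int32), array([361.8, 272.9]))]
hinge [(np.int32(696), array([277.1, 387.5]))]
now green [(array([ 186,  192,   58,  120, 4411], dtype=int32), array([211.2, 254.9])), (array([ 331,  225,   64,  116, 3652], dtype=int32), array([366.3, 282.7]))]
hinge [(np.int32(992), array([282.8, 389.2]))]
[-3.12049175  0.0283197  -2.91295175]
-0.5 -0.4 -17.7 -0.3 0.41 -0.0
-0.4 -0.3 -17.7 -0.3 0.41 -0.0
-0.3 -0.2 -17.7 -0.3 0.41 -0.0
-0.1 -0.1 -17.7 -0.3 0.41 -0.0
```

Request:
arm_command(commands="0 0 -8 0 0 0 1; 0 0 -17 -0.3 0.4 0 1; 0 0 -20 -0.3 0.4 0 1; 0 0 -25 -0.3 0.4 0 1; 0 0 -40 -0.3 0.4 0 1; 0 0 -40 0 0 0 1; 40 0 -20 0 0 0 1; 50 0 0 0 0 0 1; 50 0 0 0 0 0 1; 0 0 0 0 0 0 1")

```text
time: 28.55
tool_pos: [0.3039, -0.207, 0.3109]
ee_rot: [-3.134, 0.003, -2.912]
wrist_force: [0.2, -0.2, -0.4]
width: 0.0943
```

```bash
python3 v.py; python3 - <<'E'
from h import *
np.set_printoptions(precision=4,suppress=True)
a=snapshot("scene");b=snapshot("top")
for n,P,(x0,y0,x1,y1) in(("s",a,(245,200,290,245)),("t",b,(262,200,305,245))):
    m=cv2.inRange(cv2.cvtColor(P["img"][y0:y1,x0:x1],cv2.COLOR_BGR2HSV),(45,120,60),(80,255,255)); k,_,st,ce=cv2.connectedComponentsWithStats(m)
    print(n,[(st[i,4],ce[i]+[x0,y0]) for i in range(1,k) if st[i,4]>5])
m=cv2.inRange(cv2.cvtColor(a["img"][165:203,195:228],cv2.COLOR_BGR2HSV),(5,110,90),(22,255,255))
for r in m[10:]: print(''.join('#' if v else '.' for v in r))
E
```

```text
[ 305.  -206.7  310.6] [-3.1  0.  -2.9] [0.9 0.1 0.2] 0.09364631812262517
start green [(array([ 178,  181,   60,  126, 4953], dtype=int32), array([206.2, 244.5])), (array([ 328,  213,   64,  120, 4085], dtype=int32), array([361.8, 272.9]))]
hinge [(np.int32(696), array([277.1, 387.5]))]
now green [(array([ 185,  182,   60,  128, 4852], dtype=int32), array([212.4, 246.9])), (array([334, 289,  20,  44, 591], dtype=int32), array([344.9, 313.1]))]
hinge [(np.int32(425), array([283.7, 389.7]))]
s [(np.int32(77), array([257.8312, 217.5325])), (np.int32(9), array([275.5556, 226.2222]))]
t [(np.int32(33), array([292.1818, 218.7576])), (np.int32(28), array([274.4643, 222.8214]))]
.................................
.................................
.................................
.................................
.................................
.................................
......................####.......
......................########...
............................###..
.................................
.................................
............................##...
............................#....
...........................#.....
.................................
........##.......................
........##.................#.....
........#..................#.....
........##.......................
........##......#................
...............##................
................#................
.................................
.................................
.................................
.................................
.................................
.................................
```

Request:
arm_command(commands="0 40 -5 0 0 0 1; -10 58 0 0 0 0 1; -12 58 0 0 0 0 1; -12 58 0 0 0 0 1; -12 58 0 0 0 0 1; -12 58 0 0 0 0 1; -12 58 0 0 0 0 1; -10 50 0 0 0 0 1; 0 20 0 0 0 0 1; 0 0 0 0 0 0 1")

```text
time: 29.95
tool_pos: [0.2775, 0.2811, 0.3096]
ee_rot: [3.141, -0.005, -2.888]
wrist_force: [0.5, -0.7, 0.2]
width: 0.0937
```

```bash
python3 v.py; python3 - <<'E'
from h import *
np.set_printoptions(precision=1,suppress=True)
P={n:snapshot(n) for n in("scene","top")}
for n in P:
    d=cv2.absdiff(cv2.imread(f"pics/{n}0.png"),P[n]["img"]).max(2)
    k,_,st,ce=cv2.connectedComponentsWithStats((cv2.GaussianBlur(d,(3,3),0)>40).astype(np.uint8)); print(n,"changed",[(*map(int,st[i]),) for i in range(1,k) if st[i,4]>8])
for n,(x0,y0,x1,y1) in {"scene":(195,175,228,200),"top":(198,182,226,212)}.items():
    for img in (cv2.imread(f"pics/{n}0.png"),P[n]["img"]):
        m=cv2.inRange(cv2.cvtColor(img[y0:y1,x0:x1],cv2.COLOR_BGR2HSV),(5,110,90),(22,255,255)); print(n)
        for r in m: print(''.join('#' if v else '.' for v in r))
E
```

```text
[277.7 280.3 309.6] [ 3.1 -0.  -2.9] [-0.7  0.1 -0.9] 0.09396728476544221
start green [(array([ 178,  181,   60,  126, 4953], dtype=int32), array([206.2, 244.5])), (array([ 328,  213,   64,  120, 4085], dtype=int32), array([361.8, 272.9]))]
hinge [(np.int32(696), array([277.1, 387.5]))]
now green [(array([ 185,  184,   60,  127, 4867], dtype=int32), array([212.3, 248.5])), (array([ 333,  219,   66,  119, 4059], dtype=int32), array([367.9, 277.9]))]
hinge [(np.int32(736), array([282.9, 391.6]))]
scene changed [(0, 0, 8, 73, 391), (14, 0, 3, 5, 9), (0, 39, 87, 115, 3313), (0, 73, 11, 14, 115), (73, 144, 11, 17, 77), (0, 173, 8, 11, 57), (201, 176, 8, 19, 85), (207, 185, 8, 13, 63), (79, 203, 61, 32, 1237), (42, 204, 12, 7, 37), (59, 207, 11, 12, 79), (280, 216, 4, 5, 12), (274, 219, 4, 8, 12), (124, 226, 13, 21, 105), (102, 288, 39, 37, 739), (92, 300, 4, 3, 11), (141, 307, 16, 44, 366), (0, 311, 56, 42, 1264), (105, 324, 39, 51, 947), (25, 329, 68, 55, 2254), (148, 354, 4, 4, 12), (157, 359, 7, 18, 77), (139, 360, 20, 21, 225), (76, 375, 7, 7, 23), (96, 377, 20, 7, 49)]
top changed [(
[... 3275 characters left out ...]
....
......##.........#.#........
.....###..........##........
.....###..........##........
.....###..........###.......
.....##...........###.......
.....##...........##........
.....##..........###........
......##........##.#........
.......###.....####.........
........###.....##..........
.........#......#...........
................##..........
..........##....##..........
..........##.....#..........
..........##.....##.........
..........###....##.........
..........###....##.........
..........###.....##........
..........###...............
...........#................
............................
............................
............................
............................
```

```bash
python3 -c "
from bench import robot
print(robot.close_job(), robot.get_obs()['time'])"
```

```text
the job is handed in; nothing more can be done
the job is handed in; nothing more can be done
```

The job is done and handed in at about 30 s: the orange clip is snapped shut and the pliers are back upright in their holder.

- **Squeeze:** I closed the jaws on the ears in roughly 0.5 mm steps. Near a handle width of 50 mm the finger offset dropped from about 0.5 to 0.2 mm, which I read as the click. I squeezed about 1 mm further before opening the jaws to check.
- **Clip check:** With the jaws open and away, the ears stayed drawn together, about 22 mm between their centre lines against 31 mm before. That puts the clip at about 0.2 rad, below the 0.24 limit. This is a pixel estimate, good to about 1–2 mm.
- **Pliers check:** The sleeves and the hinge sit within about 3 mm of where they started, and both shifted by the same amount, so the pliers stand upright.
- **Other things:** Comparing pictures from before and after, only the clip, the pliers and the arm (with its shadow) had changed.
- **What went wrong:** My pocket position was about 3 mm off in x. The jaws touched the holder's flared mouth with about 17 N while going back in, and the pliers tilted slightly in the grip. I corrected that before lowering them to the floor of the pocket. By then I had used all 12 picture views, so everything after that was checked by code only.

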